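# Flip a tracker tag onto its charger

### The arm

A 7-joint arm with a two-finger parallel gripper is mounted at the origin on the work surface. World frame = base frame: x ahead of the robot, y to its left, z up, the work surface at z = 0. Lengths are in mm, angles in rad, forces in N, time in s.
With the tool pointing down it reaches from about 400 to 875 mm from the base axis. Payload 6.5 kg.
Tool frame: the origin (TCP) lies midway between the tips of the shut fingers; the grasp point (between the pads) lies 19 mm behind it; z points along the fingers, y is the line along which they close (so a half turn about z gives the same grasp; the last joint's range is limited). The gripper opens to 85 mm and grips with 20 to 120 N. Pads are 22 mm wide; open, the fingers measure 114 mm over their backs; the gripper's body (76 mm by 85 mm) begins 54 mm behind the grasp point. The pads swing forward as they close: fully open they stand 13 mm farther back than shut.
Start: joints at [-1.37, 0.536, -0.004, 1.538, 0.003, 1.067, -0.071], TCP at [171.366, 626.996, 202.29] pointing down, gripper open.
Joint ranges: [-2.7, 2.7], [-0.37, 2.16], [-1.27, 1.26], [0.24, 2.4], [-1.31, 4.45], [0.19, 1.91], [-2.76, 2.76]. Speed limits (rad/s): [2.39, 2.39, 3.14, 3.14, 3.14, 3.14, 3.14].

### API

Orientations are given as a unit quaternion [x, y, z, w].
In Python, from plant import * gives the robot as it stands.
- The arm moves only by the shell command python3 -m inch 'ROWS' [OPENING] [FORCE]. ROWS is JSON, a list of rows, each a list of 6 numbers: the shift along the world's x, y, z in mm, then the turn, a rotation vector about the world's x, y, z in rad. In form: [[x, y, z, ax, ay, az], ...]. A call has 1 to 20 rows; each row shifts and turns the commanded pose from where the row before left it; what a row does not reach is not made up. A row lasts 1/12 s, in which the tool goes at most 41.7 mm and 7.16 degrees, less where a joint would pass 70% of its speed; a pose out of reach is approached as far as the arm can. A call is refused whole if a number of a shift passes 41.7 or a number of a turn 0.125, either way. A call with a gripper value outside its range is refused whole. OPENING is the opening, from -1 (shut) to 1 (fully open), set as the call begins (- or left out, the last holds). The fingers move at their own pace and stop on an object; FORCE is the grip in N (left out, the last holds). Time passes only in rows, so rows that do not move let the fingers close. It gives the time, the measured TCP pose, the force, the opening and the grip force at its end, in the units of the state.
- observe(): the state, without advancing time (a new reading comes with each control period).
- snapshot(name): name is "scene" or "side" or "wrist"; returns a dict with "frame" (480x640x3 uint8, blue, green, red), "z_map" (480x640 float32, mm along the optical axis (not along the pixel's ray), 0 where there is no reading), "camera_matrix" (3x3 intrinsics, pixels), "dist" ([k1, k2, p1, p2, k3] as OpenCV has them; the pictures are not rectified), "R" (3x3) and "t" (3): a world point X has camera coordinates R X + t. Camera axes: x right, y down, z forward; pixel columns grow to the right and rows downward; lengths in mm; the calibration is good to about 2 mm. A picture is of the moment at which its call begins.
- job_done(): hands the job in; it is judged then, once.
The state is a dict: "time": time; "joint_positions": joint angles; "qd": joint speeds; "joint_efforts": joint torques, N m; "position": TCP position; "ee_rot": TCP orientation; "contact_force": force on the tool from outside, world axes, zero at the start; "wrist_torque": the same for the moment, N m; "gripper_width": opening from 0.0 (shut) to 1.0 (fully open); "grip_force": force on a finger pad.
Only numpy, scipy, OpenCV 4.12 (cv2) and the standard library are available. Lean on these libraries where they do the work, as an engineer would, in place of code of your own. Each camera call takes 0.05 s, during which the arm holds its last target. There are 200 camera calls.

### The job

Take the blue tracker tag out of the wooden rack and drop it, on edge, into the funnel mouth of the twisted guide, so that it is turned half over on its way down and comes to lie flat on the sloping charging plate at its foot with its blue face up. Let it fall through the guide by itself, and leave the orange and green tags standing in the rack.

Things in the scene. Friction and masses are not known exactly. Their poses are not given: they have to be found in the camera images.
- blue_tag_center (a point): Centre of the blue tracker tag: a rigid disc 40 mm in diameter and 8 mm thick, 25 g. It starts standing on edge in one of the three slots of the wooden rack. Its x axis is the disc's axis and points out of the all-blue face (level at the start); the other face has a grey spot 30 mm across inside a blue rim. z points up at the start.
- orange_tag_center (a point): Centre of the orange tag, of the same shape and axes, standing in another slot of the rack. To be left alone.
- green_tag_center (a point): Centre of the green tag, of the same shape and axes, standing in the third slot of the rack. To be left alone.
- rack: Fixed wooden rack, 50 mm (its x) by 225 mm (its y) by 26 mm high; origin at the centre of its underside, z up. Three slots in a row along its y, 75 mm apart, each 11 mm wide, 44 mm long and 12 mm deep, hold the tags on edge: they stand with their centres 34 mm above the desk, the top 28 mm of each tag clear of the wood. The coloured faces look along the rack's -x (roughly the robot's right), give or take a few degrees.
- guide_mouth (a point): Centre of the rim of the white funnel on the fixed twisted guide, 276 mm above the desk. Rim 54 mm wide (x) by 76 mm long (y); 28 mm lower it narrows to a slot 18 by 46 mm. z up, x level towards the side where the charging plate sticks out. The tag goes in on edge, its axis along x. Rails turn it half round, a slide lays it down: the face looking away from the plate (-x) at the mouth ends on top.
- charge_spot (a point): Glowing spot on the black charging plate at the foot of the guide, where the middle of the lying tag belongs: the plate slopes down at 45 degrees away from the guide's axis, 52 mm wide between 14 mm side walls, and ends in a 12 mm lip 20 mm below the spot, on which the tag comes to rest by itself. z of this point points out of the plate, y across it, x down the slope.
Mind the look-alikes: they are no part of the job. Of the things shaped like the part that bears blue_tag_center, the blue one is meant.

How it is judged:
By the outcome, as a careful person would: the job done as asked, in the order asked, and still so for the second after the job is handed in, with the robot touching nothing.
It also fails if it takes over 35 s, if anything falls off the work surface, if the arm or the gripper's body presses on something with over 40 N, if the wrist force passes 120 N, or if a joint passes its speed limit or range.

## Working session

There is one attempt and no reset: what is moved stays moved. The work goes in short steps, Python scripts to look and compute and a shell command to move; the robot and the scene stay as the last step left them, time stands still between calls to the robot, and variables do not carry over. Pictures are saved under pics/ and viewed, at most 10 in all, crops included, and the job is handed in when it is done.

```bash
mkdir -p pics; ls
python3 - <<'E'
from plant import *
import cv2,numpy as np,pickle
for n in ["scene","side","wrist"]:
    s=snapshot(n); pickle.dump(s,open(f"{n}0.pkl","wb")); cv2.imwrite(f"pics/{n}0.png",s["frame"])
    print(n,s["camera_matrix"].tolist(),s["dist"],(-s["R"].T@s["t"]).round(),s["R"][2].round(2))
print(observe())
E
```

```text
pics
scene [[500.86879361171964, 0.0, 319.11843615352905], [0.0, 500.86879361171964, 242.6789400204651], [0.0, 0.0, 1.0]] [-0.05284843  0.          0.          0.          0.        ] [ 900. -392.  625.] [-0.53  0.6  -0.61]
side [[497.2115194994223, 0.0, 327.75762890416536], [0.0, 497.2115194994223, 239.63418976424492], [0.0, 0.0, 1.0]] [-0.06435602  0.          0.          0.          0.        ] [281. 609. 729.] [ 0.24 -0.67 -0.7 ]
wrist [[420.8366936544562, 0.0, 317.70684142441144], [0.0, 420.8366936544562, 242.74770168736967], [0.0, 0.0, 1.0]] [-0.0851347  0.         0.         0.         0.       ] [104. 645. 373.] [ 0.26 -0.07 -0.96]
{'time': 0.15, 'joint_positions': array([-1.37019704,  0.5370193 , -0.00441564,  1.53862434,  0.00260008,
        1.06730365, -0.07118864]), 'qd': array([ 1.42257872e-03, -2.56326496e-03, -2.49640116e-04, -1.78571397e-03,
       -1.13434585e-03, -1.50966250e-03,  4.82706927e-06]), 'joint_efforts': array([ 1.89899220e-03, -5.83788514e+01,  1.04998894e+00, -2.59350210e+01,
        1.25101284e-02,  6.50726652e-03, -1.00296339e-05]), 'position': array([171.25731325, 626.49543341, 201.60550244]), 'ee_rot': array([ 1.32973083e-01,  9.91119420e-01, -6.73692702e-04, -3.35322730e-05]), 'contact_force': array([-0.07180209,  0.16164595, -0.68459166]), 'wrist_torque': array([-0.00524294, -0.08321494, -0.02841598]), 'grip_force': 0.0, 'gripper_width': 0.9997533662239941}
```

View pics/scene0.png

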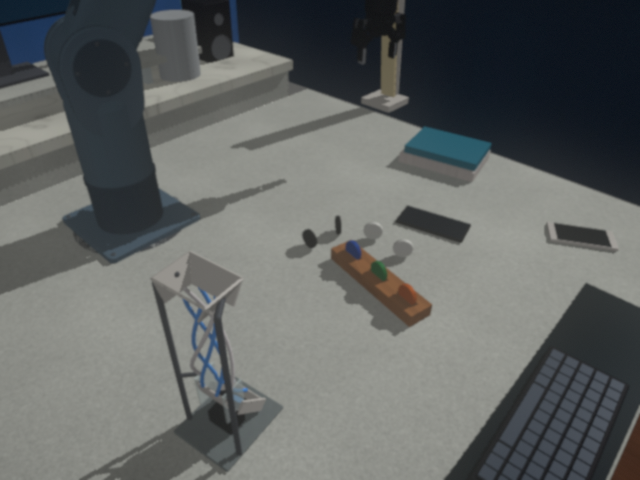

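View pics/side0.png

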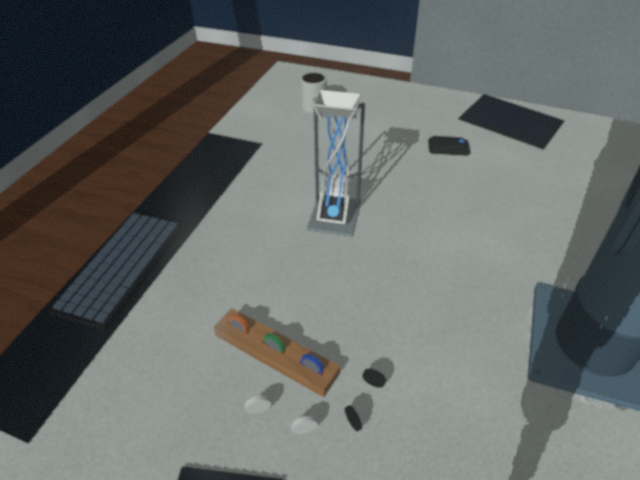

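The scene view shows the rack with blue (354,250), green (379,270), orange (408,293) and the funnel rim around (197,275). The side view shows orange (238,323), green (274,343), blue (312,362), funnel (338,100) and the glowing spot (333,211), so the plate faces the side camera. Next I measure with both clouds.

```bash
cat > h.py <<'E'
import cv2,numpy as np,pickle
def cloud(s):
    h,w=s["z_map"].shape
    u,v=np.meshgrid(np.arange(w),np.arange(h))
    p=cv2.undistortPoints(np.stack([u,v],-1).reshape(-1,1,2).astype(np.float64),s["camera_matrix"],s["dist"]).reshape(h,w,2)
    z=s["z_map"].astype(float)
    c=np.dstack([p[...,0]*z,p[...,1]*z,z])
    X=(c-s["t"])@s["R"]; X[z<=0]=np.nan
    return X
def ray(s,u,v):
    p=cv2.undistortPoints(np.array([[[u,v]]],float),s["camera_matrix"],s["dist"]).ravel()
    d=s["R"].T@np.r_[p,1]; return -s["R"].T@s["t"],d/np.linalg.norm(d)
def tri(a,b):
    A=np.zeros((3,3));y=np.zeros(3)
    for o,d in (a,b):
        P=np.eye(3)-np.outer(d,d);A+=P;y+=P@o
    return np.linalg.solve(A,y)
def load(n): return pickle.load(open(n+".pkl","rb"))
E
python3 - <<'E'
from h import *
boxes={"scene":dict(rack=(325,232,435,325),mouth=(145,245,250,310)),"side":dict(rack=(205,300,345,400),mouth=(305,85,370,115))}
for n in boxes:
    s=load(n+"0");X=cloud(s);hsv=cv2.cvtColor(s["frame"],cv2.COLOR_BGR2HSV)
    x0,y0,x1,y1=boxes[n]["rack"]
    m=np.zeros(X.shape[:2],bool);m[y0:y1,x0:x1]=1
    H,S,V=hsv[...,0],hsv[...,1],hsv[...,2]
    for c,q in dict(blue=(105,130),green=(50,95)).items():
        k=m&(H>=q[0])&(H<=q[1])&(S>90)
        P=X[k];print(n,c,k.sum(),np.nanmedian(P,0).round(1),np.nanpercentile(P,3,0).round(),np.nanpercentile(P,97,0).round(), np.argwhere(k).mean(0)[::-1].round(1))
    k=m&(X[...,2]>21)&(X[...,2]<30)&(H<20)&(S>80)
    P=X[k][:,:2].astype(np.float32)
    print("racktop",k.sum(),cv2.minAreaRect(P),cv2.boxPoints(cv2.minAreaRect(P)).round().tolist(),np.median(X[k][:,2]))
    k=m&(X[...,2]>44)
    print("above44",k.sum()); 
    nn,lab,st,ce=cv2.connectedComponentsWithStats((m&(X[...,2]>30)).astype(np.uint8))
    for i in range(1,nn):
        if st[i,4]>15: P=X[lab==i];print(' comp',st[i,4],ce[i].round(),np.median(P,0).round(1),P.max(0).round(1),P.min(0).round(1))
    x0,y0,x1,y1=boxes[n]["mouth"]
    m[:]=0;m[y0:y1,x0:x1]=1
    k=m&(X[...,2]>268)&(X[...,2]<285)
    P=X[k]; print("mouth",k.sum(),P[:,2].max(),cv2.minAreaRect(P[:,:2].astype(np.float32)),cv2.boxPoints(cv2.minAreaRect(P[:,:2].astype(np.float32))).round().tolist())
E
python3 - <<'E'
import sys;sys.path.insert(0,'.')
from h import *
a=cv2.imread('pics/scene0.png');b=cv2.imread('pics/side0.png')
A=cv2.resize(a[230:330,310:443],None,fx=3,fy=3,interpolation=2);B=cv2.resize(b[300:400,205:338],None,fx=3,fy=3,interpolation=2)
C=cv2.resize(a[245:345,140:273],None,fx=3,fy=3,interpolation=2);D=cv2.resize(b[85:185,275:408],None,fx=3,fy=3,interpolation=2)
cv2.imwrite('pics/crop.png',np.vstack([np.hstack([A,B]),np.hstack([C,D])]))
E
```

```text
scene blue 149 [453.1 212.7  41.9] [436. 209.  29.] [466. 217.  54.] [353.5 248.3]
scene green 38 [529.  196.3  50.9] [517. 193.  43.] [537. 201.  55.] [381.2 266.5]
racktop 1623 ((522.3733520507812, 199.31671142578125), (52.312255859375, 225.95266723632812), 77.1412353515625) [[406.0, 199.0], [627.0, 149.0], [638.0, 200.0], [418.0, 250.0]] 25.855355461103343
above44 272
 comp 85 [403. 242.] [505.6 300.6  35.5] [519.3 314.4  41.3] [490.9 290.5  30. ]
 comp 175 [354. 248.] [453.3 213.2  42.3] [469.1 221.6  54.7] [429.9 207.4  30.2]
 comp 199 [380. 269.] [526.  197.2  42.8] [541.8 206.3  56. ] [502.2 190.6  30.1]
 comp 225 [407. 292.] [597.2 180.1  43.1] [614.3 189.1  55.7] [575.  172.9  30.2]
mouth 1329 277.8160163043225 ((543.5524291992188, -182.806640625), (83.0132064819336, 60.86136245727539), 8.049115180969238) [[498.0, -158.0], [507.0, -219.0], [589.0, -207.0], [580.0, -147.0]]
side blue 161 [441.1 216.9  47.4] [428. 199.  25.] [462. 222.  53.] [313.3 361.3]
side green 117 [511.9 201.4  48.8] [501. 195.  31.] [533. 207.  54.] [275.5 340.5]
racktop 2506 ((518.2504272460938, 199.73892211914062), (52.15620040893555, 223.1967315673828), 77.90652465820312) [[404.0, 198.0], [622.0, 151.0], [633.0, 202.0], [415.0, 249.0]] 24.543404500226572
above44 322
 comp 195 [239. 322.] [588.4 185.8  43.9] [611.  191.4  54.6] [571.5 177.3  30.2]
 comp 216 [274. 341.] [517.  202.   44.2] [538.5 208.7  55.1] [499.2 191.9  30.1]
 comp 244 [312. 362.] [444.2 218.   43.7] [466.3 224.   54.2] [426.3 209.5  30. ]
 comp 61 [259. 398.] [498.4 298.4  36.6] [512.7 305.5  40.3] [488.5 290.1  30.6]
mouth 447 277.78153540471874 ((541.8883056640625, -183.19146728515625), (82.9615478515625, 63.101871490478516), 7.367895126342773) [[497.0, -157.0], [505.0, -220.0], [587.0, -209.0], [579.0, -147.0]]
```

View pics/crop.png

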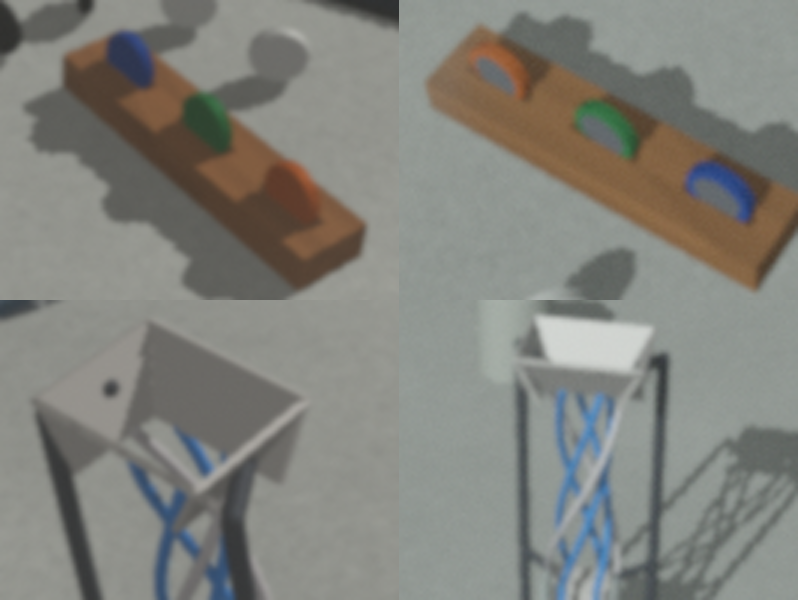

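View pics/wrist0.png

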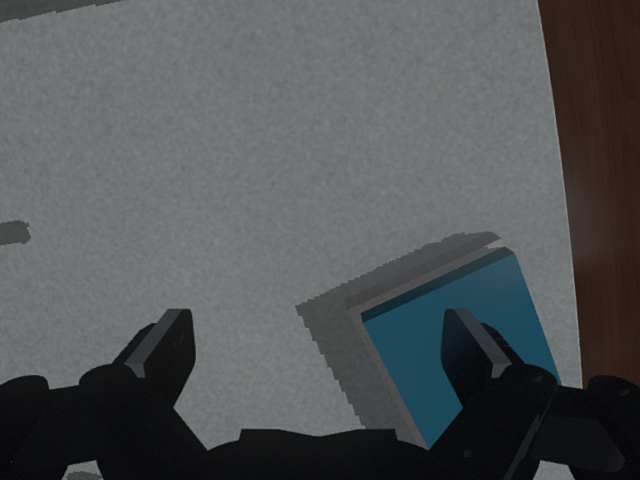

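The crop confirms that the coloured faces look towards world -y (scene side) and the grey spots towards +y. The wrist view shows only the book at (450,330). I'll check the plate side, the tag axis and the nearby loose discs while moving above the tag.

```bash
python3 -m inch '[[19.8,-29.4,0,0,0,0.0035],[19.8,-29.4,0,0,0,0.0035],[19.8,-29.4,0,0,0,0.0035],[19.8,-29.4,0,0,0,0.0035],[19.8,-29.4,0,0,0,0.0035],[19.8,-29.4,0,0,0,0.0035],[19.8,-29.4,0,0,0,0.0035],[19.8,-29.4,0,0,0,0.0035],[19.8,-29.4,0,0,0,0.0035],[19.8,-29.4,0,0,0,0.0035],[19.8,-29.4,0,0,0,0.0035],[19.8,-29.4,0,0,0,0.0035],[19.8,-29.4,0,0,0,0.0035],[19.8,-29.4,0,0,0,0.0035],[0,0,0,0,0,0],[0,0,0,0,0,0],[0,0,0,0,0,0]]' 0.2
python3 - <<'E'
from plant import *
from h import *
s=snapshot("wrist");pickle.dump(s,open("wrist1.pkl","wb"));cv2.imwrite("pics/wrist1.png",s["frame"])
o=observe();print(o["time"],o["position"],o["ee_rot"],o["joint_positions"].round(2))
# plate spot & discs
for n,b in dict(side=(310,190,360,230),scene=(190,370,280,440)).items():
    s=load(n+"0");X=cloud(s);x0,y0,x1,y1=b;P=X[y0:y1,x0:x1];hsv=cv2.cvtColor(s["frame"],cv2.COLOR_BGR2HSV)[y0:y1,x0:x1]
    k=(hsv[...,1]>120)&(hsv[...,2]>120)&(P[...,2]>5)&(P[...,2]<70);print(n,"blue-glow",k.sum(),np.nanmedian(P[k],0))
s=load("side0");X=cloud(s)
for u,v in [(374,378),(354,418),(305,425),(258,405)]: print(u,v,X[v,u].round())
s=load("wrist1");X=cloud(s)
k=(X[...,2]>46)&(X[...,2]<57);k[300:]=0
nn,lab,st,ce=cv2.connectedComponentsWithStats(k.astype(np.uint8))
for i in range(1,nn):
    if st[i,4]>30:
        P=X[lab==i];r=cv2.minAreaRect(P[:,:2].astype(np.float32));print(st[i],r,P[:,2].max())
E
```

```text
time: 1.57
position: [448.2, 215.8, 202.1]
ee_rot: [0.109, 0.994, 0.0, -0.0]
contact_force: [0.2, -0.6, 0.2]
gripper_width: 0.603
grip_force: 0.0
1.6167 [447.84425422 216.42266073 202.14010668] [ 1.07921500e-01  9.94159364e-01  1.36298200e-04 -3.01944761e-04] [-0.67  0.28  0.16  1.94 -0.05  0.93  0.87]
side blue-glow 168 [ 537.40854805 -153.39402169   34.11498836]
scene blue-glow 6 [ 551.76621535 -145.13018639   55.35665903]
374 378 [346. 201.  24.]
354 418 [354. 281.  36.]
305 425 [420. 311.  25.]
258 405 [500. 305.  24.]
[311 192  11  40 397] ((444.8404235839844, 215.0703125), (7.92283821105957, 31.504358291625977), 77.59856414794922) 54.22814170261407
[312 283  10  17 156] ((509.3924560546875, 201.1608123779297), (7.474403381347656, 12.069677352905273), 77.51042175292969) 54.57334997193231
```

View pics/wrist1.png

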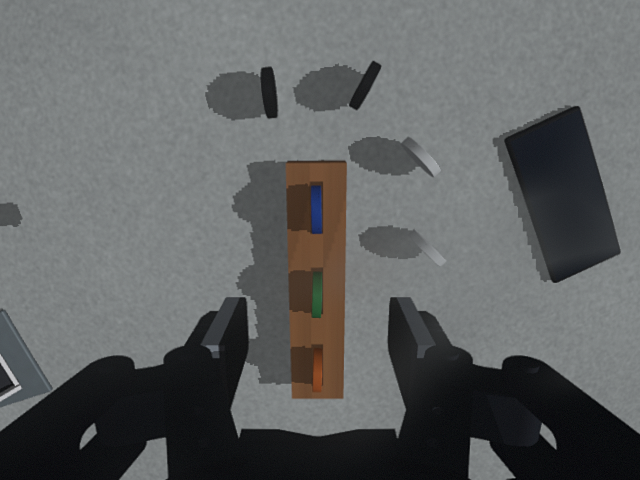

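The wrist view has blue at (316,209), green at (317,293) and orange at (317,370). Blue's top is at (445,215,54), and the yaw matches the tool. Descending to TCP z≈31 and gripping.

```bash
python3 -m inch '[[-1,-1,-22,0,0,0],[0,0,-22,0,0,0],[0,0,-22,0,0,0],[0,0,-22,0,0,0],[0,0,-22,0,0,0],[0,0,-22,0,0,0],[0,0,-15,0,0,0],[0,0,-12,0,0,0],[0,0,-12,0,0,0],[0,0,0,0,0,0],[0,0,0,0,0,0],[0,0,0,0,0,0]]' 0.2 && python3 -m inch '[[0,0,0,0,0,0],[0,0,0,0,0,0],[0,0,0,0,0,0],[0,0,0,0,0,0],[0,0,0,0,0,0],[0,0,0,0,0,0],[0,0,0,0,0,0],[0,0,0,0,0,0]]' -1 30
```

```text
time: 2.62
position: [447.5, 215.4, 31.8]
ee_rot: [0.108, 0.994, 0.0, 0.0]
contact_force: [0.3, 0.5, 0.5]
gripper_width: 0.597
grip_force: 0.0
time: 3.28
position: [447.6, 214.4, 31.3]
ee_rot: [0.109, 0.994, 0.0, 0.0]
contact_force: [-0.1, 0.3, 0.5]
gripper_width: 0.001
grip_force: 0.0
```

The gripper shut on nothing, so I'm looking before moving.

Run:
```python
from plant import *
from h import *
im=[]
for n,(x,y) in dict(scene=(310,200),side=(230,285),wrist=(230,120)).items():
    s=snapshot(n);pickle.dump(s,open(n+"2.pkl","wb"))
    f=s["frame"]
    im.append(cv2.resize(f[y:y+130,x:x+130] if n!="wrist" else f[100:480,130:510],(266,266)) if 0 else cv2.resize(f[y:y+130,x:x+130] if n!="wrist" else f[120:440,160:480],(390,390)))
cv2.imwrite("pics/c2.png",np.hstack(im)[:, :780] if 0 else cv2.resize(np.hstack(im),(798,266)))
```

```text
(no output)
```

View pics/c2.png

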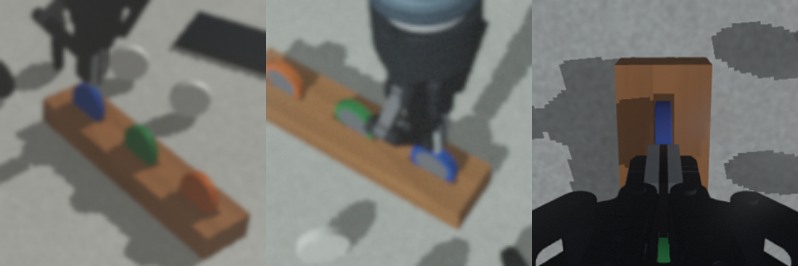

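```bash
python3 - <<'E'
from plant import *
from h import *
o=observe();p=o["position"];print(p,o["gripper_width"],o["joint_positions"].round(3))
for n in ["scene","side","wrist"]:
    s=load(n+"2");X=cloud(s);r=cv2.Rodrigues(s["R"])[0]
    q=cv2.projectPoints(np.array([p,p+[0,0,60],[446,215.3,54]]),r,s["t"],s["camera_matrix"],s["dist"])[0].reshape(-1,2);print(n,q.round(1).tolist())
    d=np.hypot(X[...,0]-p[0],X[...,1]-p[1]); H=cv2.cvtColor(s["frame"],cv2.COLOR_BGR2HSV)
    dark=(H[...,2]<110)&(H[...,1]<110)
    for lo in (30,40,50,60,70,80):
        k=(d<70)&(X[...,2]>lo)&(X[...,2]<lo+10)&dark
        if k.sum()>5: print(lo,k.sum(),np.median(X[k],0).round(),X[k].min(0).round(),X[k].max(0).round())
    k=(d<45)&(X[...,2]>28)&(X[...,2]<60)&(H[...,1]>110)&(H[...,0]>105)&(H[...,0]<130)
    print("blue",k.sum(),np.median(X[k],0),X[k].min(0),X[k].max(0))
E
python3 -c "
import cv2,pickle,numpy as np
s=pickle.load(open('scene2.pkl','rb'))['frame'];w=pickle.load(open('side2.pkl','rb'))['frame']
cv2.imwrite('pics/c3.png',np.hstack([cv2.resize(s[190:290,310:410],(400,400),interpolation=2),cv2.resize(w[280:380,260:360],(400,400),interpolation=2)]))"
```

```text
[447.57970918 214.36145107  31.26412943] -0.00017610070128841555 [-0.628  0.554  0.114  2.054 -0.116  0.539  0.921]
scene [[352.0, 251.2], [353.7, 225.6], [352.3, 241.1]]
30 46 [469. 209.  35.] [431. 198.  30.] [515. 217.  40.]
40 37 [505. 202.  45.] [430. 198.  41.] [516. 219.  50.]
50 11 [447. 213.  52.] [437. 199.  50.] [515. 219.  54.]
60 31 [458. 209.  66.] [442. 202.  60.] [462. 218.  70.]
70 69 [456. 207.  76.] [439. 201.  71.] [462. 227.  80.]
80 73 [456. 206.  85.] [439. 200.  80.] [462. 229.  90.]
blue 101 [454.96020734 212.05389828  43.44915923] [435.98058112 208.30552364  30.04083084] [466.74259621 217.06422313  54.98692129]
side [[310.8, 363.9], [309.9, 342.8], [311.2, 357.0]]
30 6 [427. 216.  34.] [426. 206.  31.] [510. 221.  39.]
60 12 [437. 216.  68.] [436. 211.  64.] [451. 225.  70.]
70 31 [443. 224.  76.] [435. 211.  70.] [447. 230.  80.]
80 26 [440. 221.  85.] [435. 210.  80.] [445. 230.  89.]
blue 79 [433.60035778 217.95406476  45.46467467] [426.84470401 213.82939848  28.03145813] [462.45950112 223.56628183  53.37575639]
wrist [[317.8, 289.9], [317.9, 365.1], [319.3, 308.1]]
30 6 [426. 215.  35.] [425. 215.  30.] [432. 222.  38.]
40 45 [434. 214.  46.] [428. 196.  41.] [512. 221.  50.]
60 401 [437. 217.  68.] [434. 203.  63.] [443. 229.  70.]
70 1022 [437. 217.  75.] [434. 202.  70.] [443. 229.  80.]
80 1233 [437. 217.  85.] [434. 203.  80.] [443. 229.  90.]
blue 1022 [432.12821125 217.55432327  47.88508843] [425.18628171 212.25959286  31.9253989 ] [442.52829894 222.4129514   53.77871676]
```

View pics/c3.png

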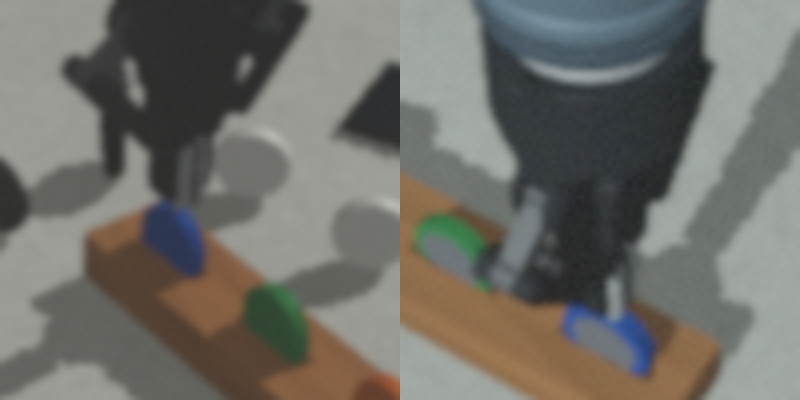

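The views show the shut fingers ending just above the blue tag, which hasn't moved. I'm measuring the real tip height without the colour mask.

Run:
```python
from h import *
for n in ["scene","side","wrist"]:
    s=load(n+"2");X=cloud(s)
    k=(abs(X[...,0]-448)<18)&(abs(X[...,1]-215)<18)&(X[...,2]>54.9)&(X[...,2]<100)
    print(n,k.sum(),np.histogram(X[k][:,2],bins=np.arange(55,101,3))[0],X[k].min(0).round(1),X[k].max(0).round(1))
    k&=X[...,2]<75; print(X[k].min(0).round(1),X[k].max(0).round(1))
s=load("wrist2");X=cloud(s)
for v in range(240,330,6): print(v,X[v,306].round(),X[v,317].round(),X[v,328].round(),s["frame"][v,306],s["frame"][v,317])
```

```text
scene 227 [ 0  2  4 13 14 15 24 19 23 23 21 22 16 18 12] [439.2 199.3  55. ] [463.  228.9  99.2]
[440.4 201.3  55. ] [462.2 228.2  74.9]
side 142 [ 0  2  5  6 16 15 13 13 10 14 14  7 10 10  7] [434.5 209.7  59.4] [453.1 229.7  99.9]
[435.9 211.1  59.4] [453.1 229.   74.3]
wrist 4259 [  0   0   6 134 261 277 318 325 347 367 414 315 246 563 686] [432.5 202.4  63.4] [458.  229.3 100. ]
[434.2 202.4  63.4] [443.3 229.2  75. ]
240 [429. 213.  13.] [430. 218.  13.] [431. 223.  14.] [35 50 71] [39 54 78]
246 [432. 212.  14.] [426. 219.  37.] [434. 222.  13.] [32 47 66] [75 40 34]
252 [435. 212.  14.] [427. 219.  44.] [437. 222.  13.] [33 47 67] [88 44 36]
258 [438. 211.  14.] [429. 218.  44.] [439. 221.  15.] [33 47 67] [96 47 38]
264 [440. 210.  16.] [431. 218.  46.] [443. 220.  14.] [35 48 68] [101  52  42]
270 [442. 210.  17.] [433. 217.  48.] [435. 221.  43.] [33 47 66] [107  56  45]
276 [445. 209.  17.] [434. 217.  50.] [437. 221.  45.] [35 48 67] [110  55  44]
282 [447. 209.  19.] [436. 217.  51.] [439. 220.  46.] [35 48 67] [115  60  46]
288 [450. 208.  20.] [438. 216.  53.] [441. 220.  48.] [35 47 64] [120  62  45]
294 [435. 213.  65.] [436. 217.  64.] [436. 220.  65.] [63 61 62] [40 30 33]
300 [435. 213.  69.] [436. 217.  71.] [436. 220.  70.] [68 64 63] [27 26 30]
306 [435. 213.  75.] [436. 217.  75.] [437. 220.  74.] [67 64 62] [26 24 26]
312 [435. 213.  79.] [436. 217.  79.] [436. 220.  80.] [65 60 59] [23 22 24]
318 [435. 213.  84.] [436. 217.  84.] [437. 220.  83.] [67 64 61] [19 18 18]
324 [435. 214.  88.] [435. 217.  89.] [437. 220.  87.] [65 62 59] [19 16 17]
```

Every view puts the fingertips at about z=62, so they sit about 31 mm behind the reported TCP. I'll trust the measurement: reopen, lower 28 mm to tips at about 34, and close while watching the force.

```bash
python3 -m inch '[[0,0,0,0,0,0],[0,0,0,0,0,0],[0,0,0,0,0,0],[0,0,0,0,0,0],[0,0,0,0,0,0],[0,0,0,0,0,0]]' 0 && python3 -m inch '[[0,0,-7,0,0,0],[0,0,-7,0,0,0],[0,0,-7,0,0,0],[0,0,-7,0,0,0],[0,0,0,0,0,0],[0,0,0,0,0,0],[0,0,0,0,0,0]]' && python3 -m inch '[[0,0,0,0,0,0],[0,0,0,0,0,0],[0,0,0,0,0,0],[0,0,0,0,0,0],[0,0,0,0,0,0],[0,0,0,0,0,0],[0,0,0,0,0,0],[0,0,0,0,0,0]]' -1 30
```

```text
time: 3.93
position: [447.6, 214.4, 31.3]
ee_rot: [0.109, 0.994, -0.0, 0.0]
contact_force: [1.0, -0.5, -0.4]
gripper_width: 0.5
grip_force: 0.0
time: 4.52
position: [447.6, 214.4, 3.2]
ee_rot: [0.109, 0.994, -0.0, -0.0]
contact_force: [-0.4, -0.5, -0.7]
gripper_width: 0.496
grip_force: 0.0
time: 5.18
position: [447.8, 214.6, 3.5]
ee_rot: [0.109, 0.994, 0.0, 0.0]
contact_force: [-0.5, -0.0, 4.6]
gripper_width: 0.088
grip_force: 34.1
```

Gripped at 8 mm width with 34 N. Lifting and carrying above the funnel.

```bash
python3 -m inch '[[0,0,8,0,0,0],[0,0,12,0,0,0],[0,0,25,0,0,0],[0,0,25,0,0,0],[0,0,25,0,0,0],[0,0,25,0,0,0],[0,0,30,0,0,0],[0,0,30,0,0,0],[0,0,30,0,0,0],[0,0,30,0,0,0],[0,0,30,0,0,0],[0,0,20,0,0,0],[0,0,10,0,0,0],[0,0,0,0,0,0]]' && python3 -m inch '[[3.8,-14.4,0,0,0,0.0133],[7,-29.5,0,0,0,0.0261],[7,-29.5,0,0,0,0.0261],[7,-29.5,0,0,0,0.0261],[7,-29.5,0,0,0,0.0261],[7,-29.5,0,0,0,0.0261],[7,-29.5,0,0,0,0.0261],[7,-29.5,0,0,0,0.0261],[7,-29.5,0,0,0,0.0261],[7,-29.5,0,0,0,0.0261],[7,-29.5,0,0,0,0.0261],[7,-29.5,0,0,0,0.0261],[7,-29.5,0,0,0,0.0261],[7,-29.2,0,0,0,0.0261],[0,0,0,0,0,0],[0,0,0,0,0,0],[0,0,0,0,0,0]]'
python3 - <<'E'
from plant import *
from h import *
im=[]
for n in ("scene","side","wrist"):
    s=snapshot(n);pickle.dump(s,open(n+"3.pkl","wb"));X=cloud(s)
    if n=="wrist": cv2.imwrite("pics/w3.png",s["frame"])
    k=(X[...,2]>270)&(X[...,2]<282)&(abs(X[...,0]-543)<60)&(abs(X[...,1]+183)<50)
    P=X[k][:,:2].astype(np.float32);print(n,k.sum(),cv2.minAreaRect(P))
    H=cv2.cvtColor(s["frame"],cv2.COLOR_BGR2HSV);k=(X[...,2]>285)&(X[...,2]<350)&(abs(X[...,0]-543)<60)&(H[...,0]>105)&(H[...,0]<130)&(H[...,1]>100)
    P=X[k];print(" blue",k.sum(),np.median(P,0).round(1),P.min(0).round(1),P.max(0).round(1),cv2.minAreaRect(P[:,:2].astype(np.float32)))
    im.append(s["frame"])
cv2.imwrite("pics/c4.png",np.hstack([cv2.resize(im[0][120:370,110:310],(320,400)),cv2.resize(im[1][10:260,240:440],(320,400))]))
o=observe();print(o["time"],o["position"],o["ee_rot"],o["gripper_width"],o["grip_force"])
E
```

```text
time: 6.35
position: [448.4, 214.8, 305.4]
ee_rot: [0.109, 0.994, 0.001, 0.001]
contact_force: [0.6, -0.1, -0.3]
gripper_width: 0.083
grip_force: 33.4
time: 7.77
position: [541.5, -182.4, 301.6]
ee_rot: [-0.067, 0.998, 0.001, -0.001]
contact_force: [-1.0, 0.6, -0.7]
gripper_width: 0.082
grip_force: 33.3
scene 1125 ((543.3240356445312, -182.6051483154297), (82.56880187988281, 60.57256317138672), 7.934973239898682)
 blue 321 [ 556.  -182.6  333.3] [ 531.3 -186.5  314.5] [ 562.7 -175.2  349.6] ((546.54296875, -180.92628479003906), (31.633947372436523, 9.778116226196289), 6.920863151550293)
side 348 ((542.1940307617188, -182.41062927246094), (82.84013366699219, 62.457027435302734), 9.389373779296875)
 blue 88 [ 529.  -179.7  327.8] [ 521.3 -185.4  312.9] [ 557.1 -173.6  346.4] ((538.6165771484375, -177.55360412597656), (35.710018157958984, 9.264904975891113), 14.029029846191406)
wrist 4782 ((540.029541015625, -183.78236389160156), (79.86357116699219, 59.944149017333984), 8.04308795928955)
 blue 1090 [ 527.7 -182.8  347.1] [ 520.1 -187.8  323.7] [ 556.4 -175.8  350. ] ((537.8492431640625, -181.78195190429688), (36.559783935546875, 8.0221529006958), 7.6001105308532715)
7.9167 [ 542.18804127 -181.61429934  302.68102744] [-6.83649161e-02  9.97660178e-01  4.50504619e-04 -4.51906638e-04] 0.08368929759405255 33.33952009677887
```

View pics/w3.png

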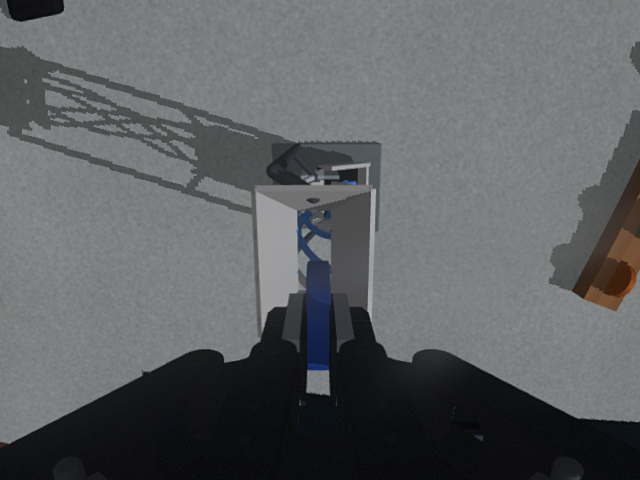

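View pics/c4.png

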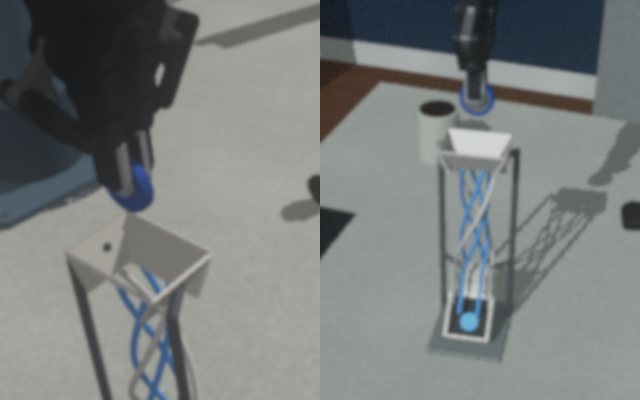

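The tag is held straight above the funnel, about 2 mm too far towards the plate. The blue face looks to -y, away from the plate, as needed. I'll correct, lower 59 mm, and release with a modest opening.

```bash
python3 -m inch '[[1.5,-2,-3,0,0,0],[0,0,-10,0,0,0],[0,0,-10,0,0,0],[0,0,-10,0,0,0],[0,0,-10,0,0,0],[0,0,-8,0,0,0],[0,0,-8,0,0,0],[0,0,0,0,0,0],[0,0,0,0,0,0],[0,0,0,0,0,0],[0,0,0,0,0,0],[0,0,0,0,0,0]]' && python3 -m inch '[[0,0,0,0,0,0],[0,0,0,0,0,0],[0,0,0,0,0,0],[0,0,0,0,0,0],[0,0,0,0,0,0],[0,0,0,0,0,0]]' -0.5 && python3 -m inch '[[0,0,10,0,0,0],[0,0,15,0,0,0],[0,0,25,0,0,0],[0,0,25,0,0,0],[0,0,25,0,0,0],[0,0,25,0,0,0],[0,0,0,0,0,0],[0,0,0,0,0,0],[0,0,0,0,0,0],[0,0,0,0,0,0],[0,0,0,0,0,0],[0,0,0,0,0,0]]'
python3 - <<'E'
from plant import *
from h import *
im=[]
for n in ("scene","side"):
    s=snapshot(n);pickle.dump(s,open(n+"4.pkl","wb"));im.append(s["frame"])
cv2.imwrite("pics/c5.png",np.hstack([cv2.resize(im[0][240:470,140:300],(400,575)),cv2.resize(im[1][70:250,275:400],(400,575))]))
X=cloud(s);H=cv2.cvtColor(s["frame"],cv2.COLOR_BGR2HSV)
k=(X[...,2]>8)&(X[...,2]<70)&(abs(X[...,0]-540)<40)&(abs(X[...,1]+150)<40)&(H[...,0]>95)&(H[...,0]<130)&(H[...,1]>100)
print(k.sum(),np.median(X[k],0),observe()["time"])
E
```

```text
time: 8.92
position: [544.2, -185.4, 244.8]
ee_rot: [-0.067, 0.998, -0.0, 0.001]
contact_force: [0.5, -0.4, -0.4]
gripper_width: 0.087
grip_force: 33.3
time: 9.42
position: [543.9, -185.2, 244.3]
ee_rot: [-0.067, 0.998, 0.0, 0.0]
contact_force: [-0.2, -0.1, 0.4]
gripper_width: 0.251
grip_force: 0.0
time: 10.42
position: [543.5, -185.0, 368.5]
ee_rot: [-0.067, 0.998, 0.0, -0.001]
contact_force: [-0.4, -0.2, -0.6]
gripper_width: 0.251
grip_force: 0.0
364 [ 536.48885706 -149.6182561    36.27083433] 10.5167
```

View pics/c5.png

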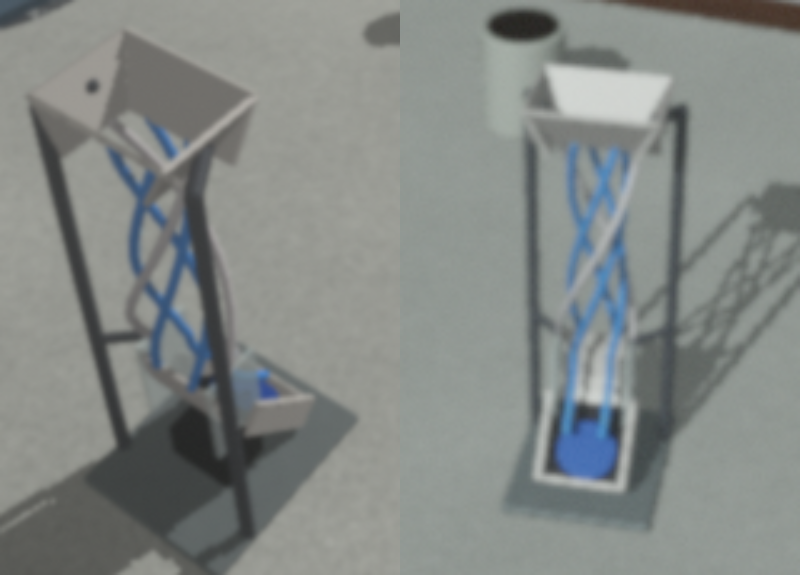

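The tag lies on the plate against the lip, at (585,450) in the right-hand crop, with the all-blue face up and no grey spot showing. The funnel is empty and the robot is clear.

```bash
python3 -c "
from plant import *
print(job_done())"
```

```text
the job is handed in; nothing more can be done
None
```

The blue tag fell through the guide by itself and lies blue face up on the charging plate; the orange and green tags were never touched, and I handed the job in at about 10.5 s of the 35 s allowed.

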